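# Unclip the charged battery pack from the twin charger and hold it up

### The job

The height gauge needs a charged battery: of the two packs in the twin charger, take the one that is fully home in its bay; the other, which stands proud, was never clicked in and has not charged, so leave it as it stands. Pinch the home pack's two side catches together with the fingers, then, without wrenching it, lift it out and finish holding it up still and upright, catches still pinched, with its underside at least 5 cm above the top of the charger. Leave the instruments around the charger alone.

Things in the scene. Friction and masses are not known exactly. Their poses are not given: they have to be found in the camera images.
- pack_1: a dark grey upright battery pack, 50 x 40 x 98 mm (x, y, z), about 0.35 kg, in one of the charger's bays, axes along the charger's; origin at the centre of its underside, z up. A pack that is home rests on the bay floor, origin 10 mm above the bench (top 108 mm), hooks caught under the charger's rim; one that stands proud rests its hooks on the rim, origin 29 mm up (top 127 mm)
- pack_2: a second pack, like pack_1. Either pack may stand in either bay; one is home and the other proud by 19 mm: which is which must be read from their heights
- pack_1_pinch (a point): midway between the two catch buttons of pack_1, 74 mm above its underside. The grey ribbed buttons, 24 x 24 mm, stand out on its -x and +x faces: 63 mm over both, 53 mm with both pressed right in. Pinch along this frame's x axis; z is up. Seated, button centres are 84 mm above the bench, 28 mm above the charger's top
- pack_1_catch_a (a joint): sprung catch on the -x face of pack_1, in m: 0 = out, 0.005 = pressed right in (2 N to start, 6.5 N at the stop). One piece with a hook 27 to 35 mm above the pack's underside, which clears the charger's rim from 0.004 on; a home pack lifts only with both catches in
- pack_1_catch_b (a joint): sprung catch on the +x face of pack_1, in m: 0 = out, 0.005 = pressed right in (2 N to start, 6.5 N at the stop). One piece with a hook 27 to 35 mm above the pack's underside, which clears the charger's rim from 0.004 on; a home pack lifts only with both catches in
- pack_2_pinch (a point): midway between the two catch buttons of pack_2, 74 mm above its underside. The grey ribbed buttons, 24 x 24 mm, stand out on its -x and +x faces: 63 mm over both, 53 mm with both pressed right in. Pinch along this frame's x axis; z is up. Seated, button centres are 84 mm above the bench, 28 mm above the charger's top
- pack_2_catch_a (a joint): sprung catch on the -x face of pack_2, in m: 0 = out, 0.005 = pressed right in (2 N to start, 6.5 N at the stop). One piece with a hook 27 to 35 mm above the pack's underside, which clears the charger's rim from 0.004 on; a home pack lifts only with both catches in
- pack_2_catch_b (a joint): sprung catch on the +x face of pack_2, in m: 0 = out, 0.005 = pressed right in (2 N to start, 6.5 N at the stop). One piece with a hook 27 to 35 mm above the pack's underside, which clears the charger's rim from 0.004 on; a home pack lifts only with both catches in
- charger: light grey twin-bay charger, 100 x 128 x 56 mm (x, y, z), with a 22 mm deep, 30 mm high apron on its -x side; fixed to the bench; origin at the centre of its underside, z up. Bays side by side at y = +31 and -31 mm; mouths 52 x 42 mm (1 mm play round a pack) in the flat top; bay floor 10 mm above the bench, top 56 mm
- dial_indicator: bystander: a round dial indicator lying flat, 58 mm across, 23 mm high, its stem along its +x to 74 mm; about 18 cm to the charger's +y side; origin under the centre of the dial
- magnet_base: bystander: a dark iron magnetic base 60 x 50 x 55 mm with a 25 mm post on top (80 mm in all), about 18 cm to the charger's -y side; origin at the centre of its underside
- gauge_tray: bystander: a shallow blue tray of steel gauge blocks, 110 x 170 x 32 mm, about 20 cm beyond the charger on its +x side; origin at the centre of its underside
There are look-alikes about, which are no part of the job. Of the things that look like the charger, take the one that is farthest from the robot's base at the start. Leave any purple look-alike of the pack_2 alone.

How it is judged:
By the outcome, as a careful person would: the job done as asked, in the order asked, and still so for the second after the job is handed in, while the arm keeps its last pose, push and grip.
It also fails if it takes over 32 s, if anything falls off the work surface, if the arm or the gripper's body presses on something with over 40 N, if the wrist force passes 120 N, or if a joint passes its speed limit or range.

### The arm

A 7-joint arm with a two-finger parallel gripper is mounted at the origin on the work surface. World frame = base frame: x ahead of the robot, y to its left, z up, the work surface at z = 0. Lengths are in mm, angles in rad, forces in N, time in s.
With the tool pointing down it reaches from about 400 to 875 mm from the base axis. Payload 4.4 kg.
Tool frame: the origin (TCP) lies midway between the tips of the shut fingers; the grasp point (between the pads) lies 19 mm behind it; z points along the fingers, y is the direction in which the jaws open and shut (so a half turn about z gives the same grasp; the last joint's range is limited). The gripper opens to 85 mm and grips with 20 to 120 N. Pads are 22 mm wide; open, the fingers measure 114 mm over their backs; the gripper's body (76 mm by 85 mm) begins 54 mm behind the grasp point. The pads swing forward as they close: fully open they stand 13 mm farther back than shut.
Start: joints at [-1.349, 0.628, 0.038, 1.517, -0.027, 0.996, -0.02], TCP at [184.473, 623.288, 201.313] pointing down, gripper open.
Joint ranges: [-3.06, 3.06], [-0.37, 2.12], [-1.25, 1.32], [0.18, 2.47], [-1.1, 4.24], [0.23, 1.98], [-2.94, 2.94]. Speed limits (rad/s): [2.57, 2.57, 3.14, 3.14, 3.14, 3.14, 3.14].

### API

Orientations are given as [roll, pitch, yaw] about the fixed x, y, z axes, in that order (R = Rz(yaw) Ry(pitch) Rx(roll)).
In Python, from cell import * gives the robot as it stands. The module is installed in compiled form; this text tells all that it offers.
- The arm moves only by the tool move_arm, never from a script. Its argument "series" is a list of rows, each a list of 2 entries, a list of its own where there are three numbers: the shift along the tool's x, y, z in m, then the turn about the tool's z in rad. In form: [[[x, y, z], yaw], ...]. A call has 1 to 5 rows; each row is the pose to reach, as a shift and turn from the pose measured when the call began, along the tool's axes at that moment; what a row does not reach only later rows make up. A row lasts 1/8 s, in which the tool goes at most 62.5 mm and 10.7 degrees, less where a joint would pass 70% of its speed; a pose out of reach is approached as far as the arm can. A call with a gripper value outside its range is refused whole. "claw" is the opening, from 0 (shut) to 1 (fully open), set as the call begins (left out, the last holds). The fingers move at their own pace and stop on an object; the grip force is fixed at half the most. Time passes only in rows, so rows that repeat a pose let the fingers close. It gives the time, the measured TCP pose, the force and the opening at its end, in the units of the state.
- read_state(): the state, without advancing time (a new reading comes with each control period).
- get_image(name): name is "side" or "top"; returns the picture (400x640x3 uint8, blue, green, red); there is no depth.
- camera_model(name): a dict with "fov_y" (degrees; the focal length in pixels is half the picture's height over the tangent of half this angle, whatever the lens; pixels are square), "cx", "cy" (the principal point, pixels), "pose" (4x4, takes a point from camera to world coordinates). Camera axes: x right, y down, z forward; pixel columns grow to the right and rows downward; lengths in mm; the calibration is good to about 2 mm. A picture is of the moment at which its call begins. camera_model takes no time and is no camera call.
- finish_job(): hands the job in, once; it reports no verdict.
The state is a dict: "clock": time; "qpos": joint angles; "qd": joint speeds; "tau": joint torques, N m; "eef_pos": TCP position; "tool_rot": TCP orientation; "force": force on the tool from outside, world axes, zero at the start; "torque": the same for the moment, N m; "width": finger opening in mm.
Only numpy, scipy, OpenCV 4.12 (cv2) and the standard library are available. Lean on these libraries where they do the work, as an engineer would, in place of code of your own. Each camera call takes 0.05 s, during which the arm holds its last target. There are 200 camera calls.

## Working session

There is one attempt and no reset: what is moved stays moved. The work goes in short steps, Python scripts to look and compute and a tool call to move; the robot and the scene stay as the last step left them, time stands still between calls to the robot, and variables do not carry over. Pictures are saved under pics/ and viewed, about 8 in all and at most 12, crops included, and the job is handed in when it is done.

Besides the shell and the picture viewer there is one more tool, called after ">>>" by a JSON object that holds its "method" and its "body", one argument or row to a line. move_arm: Moves the arm, as the interface text tells. Its arguments: {"type":"object","properties":{"series":{"type":"array"},"claw":{"type":"number"}},"required":["series"]}

```bash
mkdir -p pics; cat > h.py <<'E'
from cell import *
import numpy as np, cv2
def K(n):
    m=camera_model(n); f=200/np.tan(np.radians(m["fov_y"])/2); return m,f,np.array(m["pose"])
def ray(n,u,v,z):
    m,f,P=K(n); d=P[:3,:3]@np.array([(u-m["cx"])/f,(v-m["cy"])/f,1]); o=P[:3,3]; return o+d*(z-o[2])/d[2]
def proj(n,p):
    m,f,P=K(n); c=P[:3,:3].T@(np.array(p)-P[:3,3]); return np.array([m["cx"]+f*c[0]/c[2],m["cy"]+f*c[1]/c[2]])
E
python3 - <<'E'
from h import *
for n in("top","side"):
    cv2.imwrite(f"pics/{n}0.png",get_image(n)); print(camera_model(n))
print(read_state())
E
```

```text
{'fov_y': 53.29506058508856, 'cx': 326.993463089845, 'cy': 199.97904293451532, 'pose': array([[ 2.49317829e-02, -9.92168265e-01,  1.22395014e-01,
         4.45118846e+02],
       [-9.99360257e-01, -2.78764083e-02, -2.24049544e-02,
         8.72509898e+01],
       [ 2.56414181e-02, -1.21758117e-01, -9.92228542e-01,
         1.07982970e+03],
       [ 0.00000000e+00,  0.00000000e+00,  0.00000000e+00,
         1.00000000e+00]])}
{'fov_y': 56.162095797227096, 'cx': 316.953996240068, 'cy': 202.2151941734095, 'pose': array([[ 6.93444609e-01, -4.21728618e-01,  5.84191361e-01,
         7.69044460e+01],
       [-7.20438450e-01, -3.94424988e-01,  5.70436121e-01,
        -3.96329150e+02],
       [-1.01495665e-02, -8.16439772e-01, -5.77341393e-01,
         5.85864840e+02],
       [ 0.00000000e+00,  0.00000000e+00,  0.00000000e+00,
         1.00000000e+00]])}
{'clock': 0.1, 'qpos': array([-1.34879667,  0.62924068,  0.0384491 ,  1.51825018, -0.0270089 ,
        0.99628247, -0.01999562]), 'qd': array([ 0.00041253, -0.00159595, -0.00178548, -0.00259029,  0.00142113,
       -0.00176335, -0.00073329]), 'tau': array([ 4.94644657e-03, -5.64523637e+01,  1.23091824e+00, -1.93972921e+01,
        1.11916795e-02,  5.36496242e-03, -1.47942991e-07]), 'eef_pos': array([184.299995  , 622.70631122, 200.49524817]), 'tool_rot': array([-3.13992994e+00,  1.05440908e-05,  2.85378944e+00]), 'force': array([-0.36201534,  0.44330884, -0.83459523]), 'torque': array([-0.00315782, -0.00878444,  0.04362419]), 'width': 85.2569072492792}
```

View pics/top0.png

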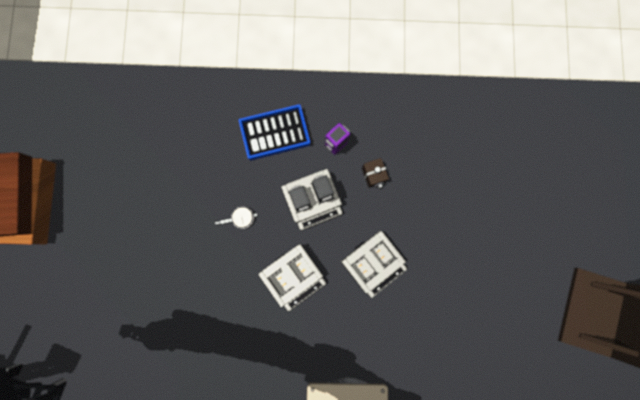

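View pics/side0.png

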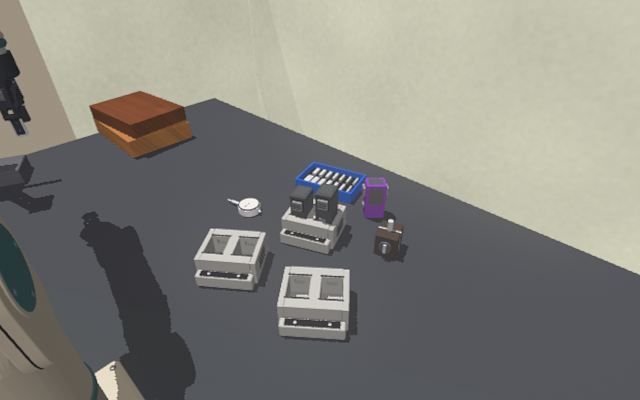

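Top view: the real charger, with two dark packs, is at (312,198). The look-alikes are empty chargers at (292,276) and (375,264), and a purple pack at (338,137). Side view: charger at (313,225), packs at (301,202) and (326,203). I'll check close crops of both views.

```bash
python3 - <<'E'
from h import *
a=cv2.imread("pics/top0.png")[155:240,265:360]; b=cv2.imread("pics/side0.png")[165:260,265:360]
a=cv2.resize(a,None,fx=4,fy=4,interpolation=cv2.INTER_CUBIC);b=cv2.resize(b,None,fx=4,fy=4,interpolation=cv2.INTER_CUBIC)
a=cv2.copyMakeBorder(a,0,b.shape[0]-a.shape[0],0,0,cv2.BORDER_CONSTANT)
cv2.imwrite("pics/crop0.png",np.hstack([a,b]))
E
```

```text
(no output)
```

View pics/crop0.png

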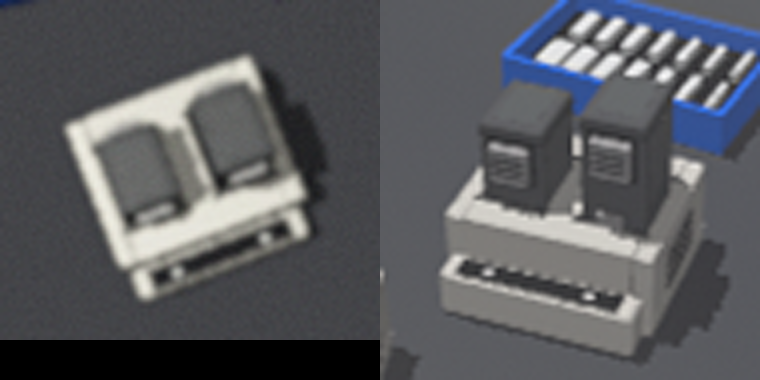

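```bash
python3 - <<'E'
from h import *
t=np.array([ray("top",265+u/4-.4,155+v/4-.4,56)[:2] for u,v in[(65,127),(250,57),(308,195),(125,265)]])
s=np.array([ray("side",265+u/4-.4,165+v/4-.4,56)[:2] for u,v in[(67,212),(275,262),(323,165)]])
print(t.round(1),s.round(1))
# model corners +x+y, +x-y, -x-y, -x+y
M=np.array([(50,64),(50,-64),(-50,-64),(-50,64)],float)
def fit(M,W):
    mc,wc=M.mean(0),W.mean(0);H=(M-mc).T@(W-wc);a=np.arctan2(H[0,1]-H[1,0],H[0,0]+H[1,1])
    R=np.array([[np.cos(a),-np.sin(a)],[np.sin(a),np.cos(a)]]);return wc-R@mc,a,R
for M_,W in((M,t),(M[[3,2,1]],s),(np.vstack([M,M[[3,2,1]]]),np.vstack([t,s]))):
    c,a,R=fit(M_,W);print(c.round(1),round(a,3),np.abs(W-(M_@R.T+c)).max().round(1))
# check: pack tops & pinch buttons projected, crop coords
for nm,y,z0 in(("L home",31,10),("L proud",31,29),("R home",-31,10),("R proud",-31,29)):
    for q in((-25,20),(-25,-20),(25,-20),(25,20)):
        p=np.r_[R@np.array([q[0],y+q[1]])+c,z0+98]
        print(nm,q,((proj("top",p)-[265,155])*4).round(),((proj("side",p)-[265,165])*4).round())
print("pinch",R@[0,31]+c)
E
```

```text
[[603.6 184.6]
 [653.4  65.9]
 [563.7  26.1]
 [515.2 142.7]] [[512.2 144.6]
 [560.8  26.5]
 [648.9  66.6]]
[584.  104.8] 0.408 2.5
[581.1 105.4] 0.397 3.0
[582.7 105.1] 0.4 4.8
L home (-25, 20) [121. 217.] [ 99. 118.]
L home (-25, -20) [182. 194.] [164. 132.]
L home (25, -20) [153. 119.] [196.  86.]
L home (25, 20) [ 92. 142.] [133.  74.]
L proud (-25, 20) [119. 214.] [97. 90.]
L proud (-25, -20) [182. 190.] [163. 104.]
L proud (25, -20) [152. 114.] [195.  59.]
L proud (25, 20) [ 90. 137.] [132.  46.]
R home (-25, 20) [216. 181.] [200. 140.]
R home (-25, -20) [276. 157.] [268. 154.]
R home (25, -20) [246.  83.] [296. 106.]
R home (25, 20) [186. 106.] [231.  93.]
R proud (-25, 20) [216. 177.] [200. 111.]
R proud (-25, -20) [277. 153.] [268. 125.]
R proud (25, -20) [247.  77.] [297.  79.]
R proud (25, 20) [186. 101.] [231.  66.]
pinch [570.61442477 133.63440193]
```

Side view, projected against the crop: the left (+y) pack's top corner matches the home height and the right (−y) pack's matches proud. The target is therefore the +y pack, at top (300,197) and side (298,202), with its pinch point near (571,134,84) and yaw 0.40.

```bash
cat >> h.py <<'E'
from scipy.spatial.transform import Rotation as Ro
def go(p,yaw):
    s=read_state(); R=Ro.from_euler("xyz",s["tool_rot"]).as_matrix()
    d=R.T@(np.array(p)-s["eef_pos"])/1000
    e=(s["tool_rot"][2]-yaw+np.pi)%(2*np.pi)-np.pi
    print("shift",d.round(4),"turn",round(e,3),"at",s["eef_pos"].round(1),s["tool_rot"].round(3),"F",s["force"].round(1),"w",round(s["width"],1),"t",s["clock"])
E
python3 -c "
from h import *
go([571,133.5,200],1.971)"
```

```text
shift [-0.5097 -0.3593  0.0011] turn 0.883 at [184.3 622.7 200.5] [-3.14   0.     2.854] F [-0.4  0.4 -0.8] w 85.3 t 0.1
```

>>> {"method": "move_arm", "body": {
  "series": [
    [[-0.03, -0.02, 0], 0.05],
    [[-0.075, -0.053, 0], 0.13],
    [[-0.12, -0.085, 0], 0.21],
    [[-0.165, -0.116, 0], 0.29],
    [[-0.21, -0.148, 0], 0.37]
  ],
  "claw": 1
}}

```text
clock: 0.72
eef_pos: [344.5, 419.6, 200.5]
tool_rot: [-3.14, 0.001, 2.481]
force: [1.1, 0.1, -0.5]
width: 85.3
```

```bash
python3 -c "
from h import *
go([571,133.5,200],1.971)"
```

```text
shift [-0.3543 -0.087   0.001 ] turn 0.51 at [344.5 419.6 200.5] [-3.140e+00  1.000e-03  2.481e+00] F [ 1.1  0.1 -0.5] w 85.3 t 0.725
```

>>> {"method": "move_arm", "body": {
  "series": [
    [[-0.05, -0.012, 0], 0.07],
    [[-0.1, -0.025, 0], 0.15],
    [[-0.15, -0.037, 0], 0.22],
    [[-0.2, -0.05, 0], 0.3],
    [[-0.25, -0.062, 0], 0.37]
  ]
}}

```text
clock: 1.35
eef_pos: [504.5, 215.9, 200.6]
tool_rot: [-3.14, 0.001, 2.109]
force: [0.6, 0.5, 0.1]
width: 85.5
```

```bash
python3 -c "
from h import *
go([571,133.5,200],1.971)"
```

```text
shift [-0.1048  0.0148  0.0007] turn 0.138 at [504.5 215.9 200.6] [-3.140e+00  1.000e-03  2.109e+00] F [0.6 0.5 0.1] w 85.5 t 1.35
```

>>> {"method": "move_arm", "body": {
  "series": [
    [[-0.04, 0.006, 0], 0.05],
    [[-0.08, 0.011, 0], 0.1],
    [[-0.1048, 0.0148, 0], 0.138],
    [[-0.1048, 0.0148, 0], 0.138],
    [[-0.1048, 0.0148, 0], 0.138]
  ]
}}

```text
clock: 1.98
eef_pos: [569.9, 135.3, 200.4]
tool_rot: [-3.139, -0.0, 1.973]
force: [-0.1, 0.8, -0.0]
width: 85.4
```

```bash
python3 - <<'E'
from h import *
go([571,133.5,62],1.971)
a=get_image("top")[120:250,240:380]; b=get_image("side")[120:250,250:390]
cv2.imwrite("pics/hov.png",cv2.resize(np.hstack([a,b]),(800,371),interpolation=cv2.INTER_CUBIC))
E
```

```text
shift [-0.0021  0.0007  0.1384] turn 0.002 at [569.9 135.3 200.4] [-3.139 -0.     1.973] F [-0.1  0.8 -0. ] w 85.4 t 1.975
```

View pics/hov.png

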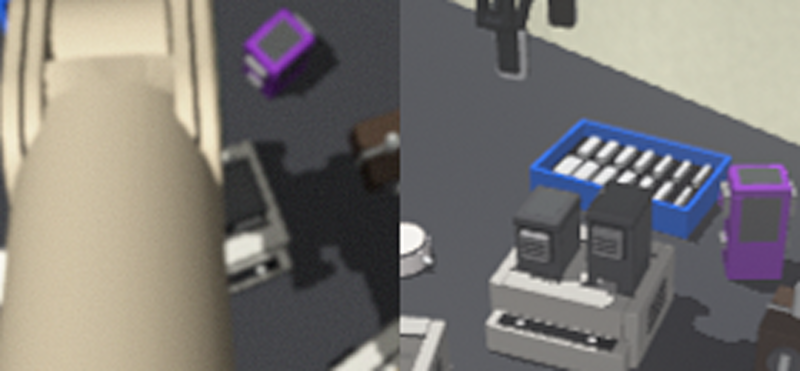

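Hover view: the arm hides the packs from the top camera. In the side view the open fingers stand above the home pack and both packs are untouched. I'll go down part way and check alignment.

>>> {"method": "move_arm", "body": {
  "series": [
    [[-0.002, 0, 0.02], 0],
    [[-0.002, 0, 0.045], 0],
    [[-0.002, 0, 0.065], 0],
    [[-0.002, 0, 0.07], 0],
    [[-0.002, 0, 0.07], 0]
  ]
}}

```text
clock: 2.7
eef_pos: [570.4, 134.3, 130.8]
tool_rot: [-3.139, -0.0, 1.975]
force: [-0.7, 0.7, -0.1]
width: 85.3
```

```bash
python3 - <<'E'
from h import *
go([570.5,133.6,62],1.971)
b=get_image("side")[130:260,250:390]
s=read_state();R=Ro.from_euler("xyz",s["tool_rot"]).as_matrix()
b=cv2.resize(b,None,fx=4,fy=4,interpolation=cv2.INTER_CUBIC)
for sg in(-1,1):
  for sx in(-11,11):   # predicted inner tip corners when open (13 back)
    q=(proj("side",s["eef_pos"]+R@[sx,sg*42.5,-13])-[250,130]+.5)*4
    cv2.circle(b,tuple(int(v) for v in q),3,(0,0,255),1)
cv2.imwrite("pics/mid.png",b)
E
```

```text
shift [-0.0007 -0.      0.0688] turn 0.004 at [570.4 134.3 130.8] [-3.139 -0.     1.975] F [-0.7  0.7 -0.1] w 85.3 t 2.7
```

View pics/mid.png

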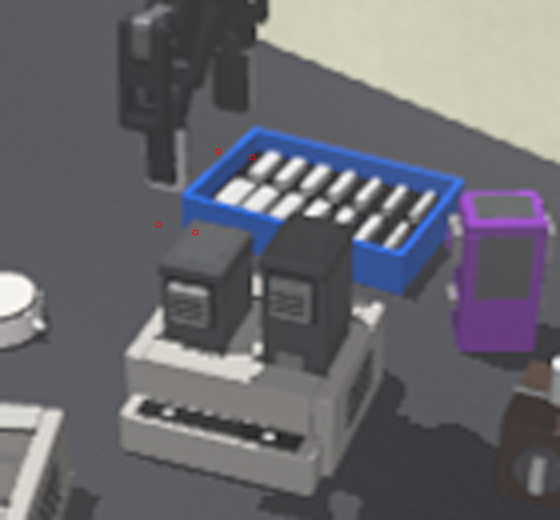

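The view shows the fingertips about 10 px (real) higher than I predicted: near tip at (165,188), predicted about (177,229). I'll quantify this before going down.

```bash
python3 - <<'E'
from h import *
from scipy.optimize import least_squares
s=read_state();R=Ro.from_euler("xyz",s["tool_rot"]).as_matrix()
# observed inner bottom corners near finger (tool y -42.5), far finger (+42.5)
obs={(-1,"L"):(148,183),(-1,"R"):(185,190),(1,"L"):(215,104),(1,"R"):(250,110)}
for (sg,k),o in obs.items():
    px=np.array(o)/4-.4+[250,130]
    for y in(42.5,):
        r=least_squares(lambda v: proj("side",s["eef_pos"]+R@[v[0],sg*y,v[1]])-px,[0,-13])
        print(sg,k,"tool x",r.x[0].round(1),"tool z",r.x[1].round(1))
b=cv2.imread("pics/hov.png"); cv2.imwrite("pics/side1.png",get_image("side")) 
E
python3 - <<'E'
import cv2
b=cv2.imread("pics/side1.png")[70:190,260:360]
cv2.imwrite("pics/fing.png",cv2.convertScaleAbs(cv2.resize(b,None,fx=5,fy=5,interpolation=cv2.INTER_CUBIC),alpha=1.8))
E
```

```text
-1 L tool x 15.6 tool z -38.2
-1 R tool x -6.0 tool z -38.2
1 L tool x 11.7 tool z -43.8
1 R tool x -10.0 tool z -43.8
```

View pics/fing.png

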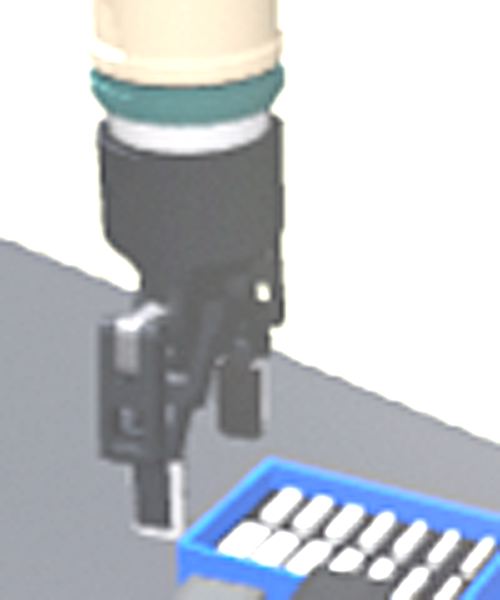

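Fingers about 41 mm behind the TCP, where I expected 13 mm. I'll shut the fingers here, in clear air, and compare their meeting point with the reported TCP. I'll also check the start picture, which has a lower viewing angle.

>>> {"method": "move_arm", "body": {
  "series": [
    [[0, 0, 0], 0],
    [[0, 0, 0], 0],
    [[0, 0, 0], 0],
    [[0, 0, 0], 0],
    [[0, 0, 0], 0]
  ],
  "claw": 0
}}

```text
clock: 3.42
eef_pos: [571.1, 134.0, 131.4]
tool_rot: [-3.141, 0.0, 1.975]
force: [0.6, -0.4, 1.1]
width: 0.1
```

```bash
python3 - <<'E'
from h import *
s=read_state();print(s["eef_pos"],s["width"],proj("side",s["eef_pos"]))
def dots(im,off,sc,pts):
    im=cv2.resize(im,None,fx=sc,fy=sc,interpolation=cv2.INTER_CUBIC)
    im=cv2.convertScaleAbs(im,alpha=1.6)
    for p in pts: 
        q=(proj("side",p)-off+.5)*sc; cv2.circle(im,tuple(int(v) for v in q),3,(0,0,255),1)
    return im
i=get_image("side");cv2.imwrite("pics/side2.png",i)
a=dots(i[70:190,260:340],[260,70],5,[s["eef_pos"]])
P=np.array([184.3,622.7,200.5]);R=Ro.from_euler("xyz",[np.pi,0,2.854]).as_matrix()
print(proj("side",P))
b=dots(cv2.imread("pics/side0.png")[30:150,0:80],[0,30],5,[P]+[P+R@[x,y,-13] for x in(-11,11) for y in(-42,42)])
cv2.imwrite("pics/chk.png",np.hstack([a,b]))
E
```

```text
[571.07152203 134.02084777 131.42807135] 0.12607305334905858 [301.67334786 181.7643598 ]
[ 33.2634209  144.85306765]
```

View pics/chk.png

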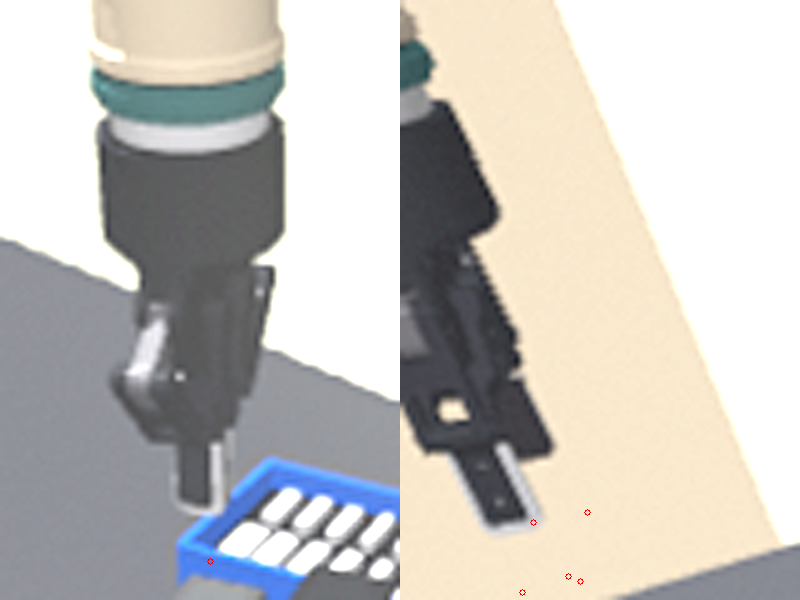

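Shut tips at (200,513) in the left crop, with the TCP projecting to (210,561). In the start picture the near tip is at about (115,527), predicted about (151,586). The offset looks constant, so I'll fit it using both views.

```bash
python3 - <<'E'
from h import *
from scipy.optimize import least_squares
P0=np.array([184.3,622.7,200.5]);R0=Ro.from_euler("xyz",[-3.14,0,2.854]).as_matrix()
P1=np.array([570.4,134.3,130.8]);R1=Ro.from_euler("xyz",[-3.139,0,1.975]).as_matrix()
O=[]
for px,l in(((148,183),(11,-42.5,-13)),((185,190),(-11,-42.5,-13)),((215,104),(11,42.5,-13)),((250,110),(-11,42.5,-13))): O.append((P1,R1,l,np.array(px)/4-.4+[250,130]))
for px,l in(((90,530),(11,-42.5,-13)),((140,522),(-11,-42.5,-13))): O.append((P0,R0,l,np.array(px)/5-.4+[0,30]))
for mode in("tool","world"):
    f=lambda v:np.concatenate([proj("side",P+(R@(np.array(l)+v) if mode=="tool" else R@np.array(l)+v))-o for P,R,l,o in O])
    r=least_squares(f,[0,0,0]);print(mode,r.x.round(1),r.fun.round(1))
    J=r.jac;print(np.sqrt(np.diag(np.linalg.inv(J.T@J))).round(1))
# camera check on charger in side image: apron etc. project charger corners
c=np.array([582.7,105.1]);a=.4;A=np.array([[np.cos(a),-np.sin(a)],[np.sin(a),np.cos(a)]])
for q in((-72,64,30),(-72,-64,30),(-72,64,0),(-72,-64,0),(50,-64,0)): print(q,((proj("side",np.r_[A@q[:2]+c,q[2]])-[265,165])*4).round(),((proj("top",np.r_[A@q[:2]+c,q[2]])-[265,155])*4).round())
E
```

```text
tool [  0.2  -5.6 -31.9] [ 0.4 -0.9  0.7 -0.8 -0.9  0.9 -0.7  1.  -0.9  0.2  1.2 -0.5]
[2.1 5.5 3. ]
world [-1.7  1.3 29.3] [ 0.7 -1.   0.9 -0.9 -0.8  0.9 -0.7  1.  -1.1  0.4  0.9 -0.3]
[1.3 2.2 1.4]
(-72, 64, 30) [ 51. 268.] [134. 303.]
(-72, -64, 30) [260. 320.] [315. 232.]
(-72, 64, 0) [ 55. 307.] [136. 305.]
(-72, -64, 0) [260. 360.] [312. 236.]
(50, -64, 0) [325. 233.] [247.  71.]
```

The fit puts the fingertips about 29 mm above where the reported TCP says, with negligible horizontal offset. The charger's own corners reproject well, so the cameras are sound. I'll open, go down to the nominal height, and check the picture there.

>>> {"method": "move_arm", "body": {
  "series": [
    [[0, 0, 0], 0],
    [[0, 0, 0], 0],
    [[0, 0, 0], 0],
    [[0, 0, 0], 0],
    [[0, 0, 0], 0]
  ],
  "claw": 1
}}

```text
clock: 4.1
eef_pos: [571.1, 134.0, 131.4]
tool_rot: [-3.141, 0.0, 1.975]
force: [-0.8, 0.7, 1.0]
width: 85.4
```

>>> {"method": "move_arm", "body": {
  "series": [
    [[0, 0, 0.02], 0],
    [[0, 0, 0.04], 0],
    [[0, 0, 0.055], 0],
    [[0, 0, 0.066], 0],
    [[0, 0, 0.066], 0]
  ]
}}

```text
clock: 4.72
eef_pos: [570.6, 133.9, 64.7]
tool_rot: [-3.139, -0.0, 1.974]
force: [0.0, -0.2, 0.2]
width: 85.5
```

```bash
python3 - <<'E'
from h import *
go([570.5,133.6,62],1.971)
s=read_state();R=Ro.from_euler("xyz",s["tool_rot"]).as_matrix()
i=get_image("side");cv2.imwrite("pics/side3.png",i)
b=cv2.convertScaleAbs(cv2.resize(i[130:250,260:360],None,fx=5,fy=5,interpolation=cv2.INTER_CUBIC),alpha=1.6)
for dz,c in((0,(0,0,255)),(29,(0,255,0))):
  for sg in(-1,1):
   for sx in(-11,11):
    q=(proj("side",s["eef_pos"]+R@[sx,sg*42.5,-13]+[0,0,dz])-[260,130]+.5)*5
    cv2.circle(b,tuple(int(v) for v in q),3,c,1)
cv2.imwrite("pics/low.png",b)
E
```

```text
shift [-0.0002 -0.0002  0.0027] turn 0.003 at [570.6 133.9  64.7] [-3.139 -0.     1.974] F [ 0.  -0.2  0.2] w 85.5 t 4.725
```

View pics/low.png

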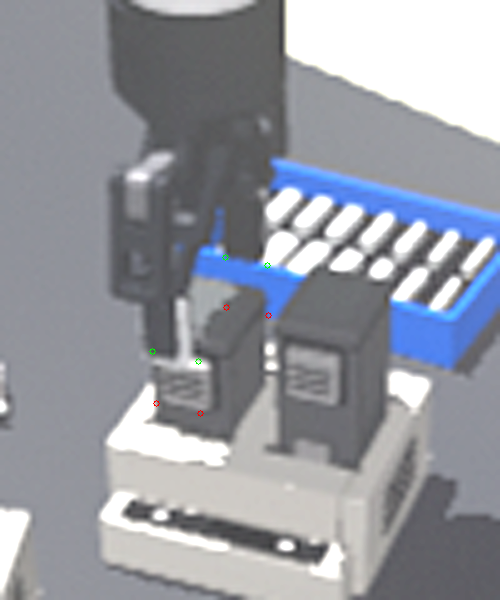

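The offset is confirmed: the green prediction (+29 mm) sits on the near tip at (152–198, 355), and neither pack has been touched. Next I check lateral alignment numerically from the button centre seen at (187,388).

```bash
python3 - <<'E'
from h import *
d=np.array([np.cos(.4),np.sin(.4),0])
c=np.array([570.5,133.6,84])
for nm,e in(("pred button",-31.5),):
    print(nm,((proj("side",c+d*e)-[260,130]+.5)*5).round(1))
L=np.array([-d[1],d[0],0])
for y in(12,-12):
  for z in(12,-12): print(((proj("side",c+d*-31.5+L*y+[0,0,z])-[260,130]+.5)*5).round(1))
b=cv2.resize(cv2.imread("pics/side3.png")[190:225,285:315],None,fx=16,fy=16,interpolation=cv2.INTER_CUBIC)
b=cv2.convertScaleAbs(b,alpha=1.6)
for y in(12,-12):
  for z in(12,-12):
    q=(proj("side",c+d*-31.5+L*y+[0,0,z])-[285,190]+.5)*16; cv2.circle(b,tuple(int(v) for v in q),4,(0,0,255),2)
cv2.imwrite("pics/btn.png",b)
E
```

```text
pred button [187.3 384.7]
[162. 358.]
[164.5 400.4]
[210.6 368.5]
[212.4 411.1]
```

View pics/btn.png

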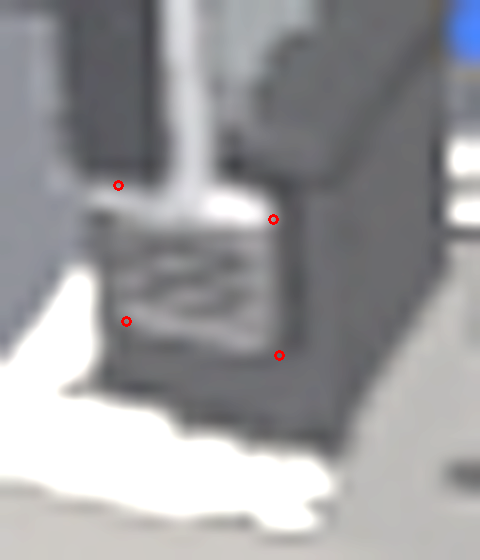

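Button projects onto itself within about 1 px, so laterally it's good. I'll go down 31 mm in two stages, watching the force.

>>> {"method": "move_arm", "body": {
  "series": [
    [[0, 0, 0.01], 0],
    [[0, 0, 0.02], 0],
    [[0, 0, 0.028], 0],
    [[0, 0, 0.031], 0],
    [[0, 0, 0.031], 0]
  ]
}}

```text
clock: 5.4
eef_pos: [570.9, 133.8, 34.1]
tool_rot: [-3.14, 0.0, 1.974]
force: [-1.0, 0.1, -0.0]
width: 85.4
```

```bash
python3 - <<'E'
from h import *
go([570.5,133.6,33.5],1.971)
i=get_image("side");cv2.imwrite("pics/side4.png",i)
b=cv2.convertScaleAbs(cv2.resize(i[130:250,260:360],None,fx=5,fy=5,interpolation=cv2.INTER_CUBIC),alpha=1.6)
cv2.imwrite("pics/low2.png",b)
E
```

```text
shift [-0.     -0.0005  0.0006] turn 0.003 at [570.9 133.8  34.1] [-3.14   0.     1.974] F [-1.   0.1 -0. ] w 85.4 t 5.4
```

View pics/low2.png

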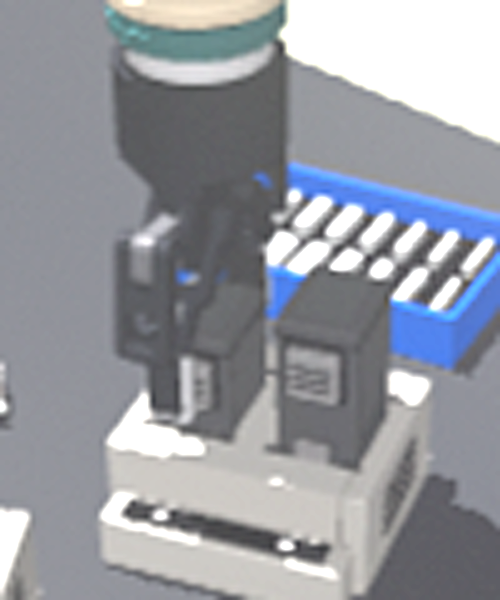

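The fingers now straddle the home pack, with the near pad tip at about (172,415), level with the lower part of the button and clear of the charger top. Closing.

>>> {"method": "move_arm", "body": {
  "series": [
    [[0, 0, 0], 0],
    [[0, 0, 0], 0],
    [[0, 0, 0], 0],
    [[0, 0, 0], 0],
    [[0, 0, 0], 0]
  ],
  "claw": 0
}}

```text
clock: 6.08
eef_pos: [571.7, 133.9, 35.5]
tool_rot: [3.141, 0.0, 1.974]
force: [-0.6, -1.1, 6.4]
width: 51.1
```

```bash
python3 - <<'E'
from h import *
go([570.9,133.8,34.1],1.974); s=read_state();R=Ro.from_euler("xyz",s["tool_rot"]).as_matrix();print("tool F",(R.T@s["force"]).round(1),s["torque"].round(2))
E
```

```text
shift [ 0.0002 -0.0008  0.0014] turn 0.0 at [571.7 133.9  35.5] [3.141 0.    1.974] F [-0.6 -1.1  6.4] w 51.1 t 6.075
tool F [-0.8 -1.  -6.4] [-0.05  0.25 -0.05]
```

Closed to 51 mm with lateral forces near zero, so both catches are probably in. I'll try a small lift while watching the force.

>>> {"method": "move_arm", "body": {
  "series": [
    [[0, 0, -0.001], 0],
    [[0, 0, -0.002], 0],
    [[0, 0, -0.003], 0],
    [[0, 0, -0.003], 0]
  ]
}}

```text
clock: 6.58
eef_pos: [571.5, 133.9, 38.3]
tool_rot: [-3.142, 0.0, 1.974]
force: [0.3, 0.6, -4.6]
width: 51.3
```

```bash
python3 - <<'E'
from h import *
go([570.9,133.8,34.1],1.974)
i=get_image("side");cv2.imwrite("pics/side5.png",i)
cv2.imwrite("pics/grip.png",cv2.convertScaleAbs(cv2.resize(i[180:230,275:340],None,fx=10,fy=10,interpolation=cv2.INTER_CUBIC),alpha=1.6))
E
```

```text
shift [ 0.0002 -0.0006  0.0042] turn 0.0 at [571.5 133.9  38.3] [-3.142  0.     1.974] F [ 0.3  0.6 -4.6] w 51.3 t 6.575
```

View pics/grip.png

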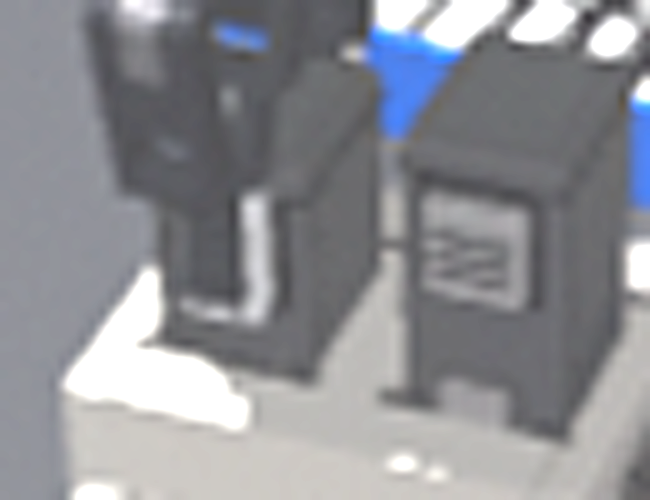

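The near pad covers the button squarely, ending just above its lower edge. The force reads about the pack's own weight (−4.6 N), so it's lifting freely. I'll lift straight up, slowly at first.

>>> {"method": "move_arm", "body": {
  "series": [
    [[0, 0, -0.004], 0],
    [[0, 0, -0.008], 0],
    [[0, 0, -0.013], 0],
    [[0, 0, -0.018], 0],
    [[0, 0, -0.023], 0]
  ]
}}

```text
clock: 7.25
eef_pos: [571.6, 133.9, 61.8]
tool_rot: [3.141, 0.0, 1.974]
force: [-0.3, 0.2, -4.0]
width: 51.2
```

>>> {"method": "move_arm", "body": {
  "series": [
    [[0, 0, -0.006], 0],
    [[0, 0, -0.014], 0],
    [[0, 0, -0.024], 0],
    [[0, 0, -0.034], 0],
    [[0, 0, -0.044], 0]
  ]
}}

```text
clock: 7.88
eef_pos: [571.6, 133.9, 106.6]
tool_rot: [3.141, 0.0, 1.974]
force: [-0.0, 0.1, -3.2]
width: 50.8
```

>>> {"method": "move_arm", "body": {
  "series": [
    [[0, 0, -0.01], 0],
    [[0, 0, -0.02], 0],
    [[0, 0, -0.03], 0],
    [[0, 0, -0.04], 0],
    [[0, 0, -0.048], 0]
  ]
}}

```text
clock: 8.5
eef_pos: [571.7, 134.0, 155.3]
tool_rot: [3.141, 0.0, 1.974]
force: [-0.7, -0.9, -3.3]
width: 50.5
```

>>> {"method": "move_arm", "body": {
  "series": [
    [[0, 0, -0.006], 0],
    [[0, 0, -0.008], 0],
    [[0, 0, -0.008], 0],
    [[0, 0, -0.008], 0],
    [[0, 0, -0.008], 0]
  ]
}}

```text
clock: 9.12
eef_pos: [571.5, 133.9, 163.0]
tool_rot: [3.141, 0.0, 1.974]
force: [0.0, -0.2, -3.4]
width: 50.8
```

```bash
python3 - <<'E'
from h import *
go([570.9,133.8,34.1],1.974);s=read_state();print(s["torque"].round(2),np.abs(s["qd"]).max())
i=get_image("side");cv2.imwrite("pics/side6.png",i)
cv2.imwrite("pics/fin.png",cv2.convertScaleAbs(cv2.resize(i[90:250,230:410],None,fx=3.7,fy=3.7,interpolation=cv2.INTER_CUBIC),alpha=1.6))
L=np.array([-np.sin(.4),np.cos(.4)]);X=np.array([np.cos(.4),np.sin(.4)])
for z0 in(106,125):
  for a,b in((-25,20),(-25,-20),(25,-20)): print(z0,((proj("side",np.r_[np.array([570.7,133.7])+X*a+L*b,z0])-[230,90]+.5)*3.7).round())
E
```

```text
shift [ 0.0002 -0.0006  0.1289] turn 0.0 at [571.5 133.9 163. ] [3.141 0.    1.974] F [ 0.  -0.2 -3.4] w 50.8 t 9.125
[0.05 0.02 0.02] 0.0017459111494126584
106 [223. 391.]
106 [283. 404.]
106 [313. 362.]
125 [221. 365.]
125 [282. 378.]
125 [312. 336.]
```

View pics/fin.png

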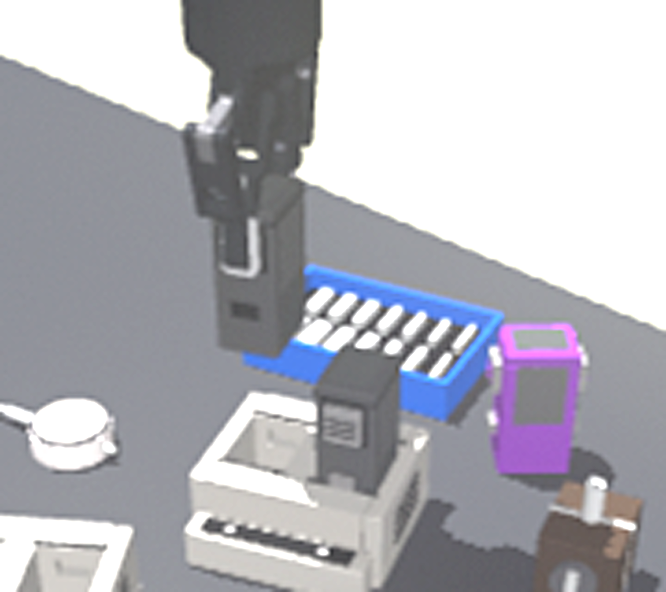

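The pack hangs upright with its underside corners at (220,348) and (280,358), which puts it at z ≈ 137 mm. The bay is empty and the proud pack and instruments are where they were. Handing in.

```bash
python3 -c "
from cell import *
print(finish_job())"
```

```text
the job is handed in; nothing more can be done
None
```

I pinched the home pack, the one in the charger's +y bay, by its two side catches. I lifted it straight out and handed the job in at about 9 s of the 32 s allowed, with the pack held up still and upright.

- **Last checks:** the underside is about 137 mm above the bench by the picture, roughly 80 mm above the charger's top. The wrist carries only the pack's weight, about 3.4 N, and the joints are still. The proud pack shows no sign of having moved, and the instruments in view look undisturbed.
- **Disagreement in height:** the reported TCP height was about 29 mm lower than the cameras showed for the fingertips. I went by the cameras, and the grasp on the buttons bore that out.
- **Disagreement in grip width:** it reads about 51 mm, against the 53 mm expected with both catches right in. I put this down to the pads giving a little. I could not see the far catch, but the pack came out without snagging.

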